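# Close the cleaner vials on the repair bench

## Robot

A 7-joint arm with a two-finger parallel gripper is mounted at the origin on the work surface. World frame = base frame: x ahead of the robot, y to its left, z up, the work surface at z = 0. Lengths are in m, angles in rad, forces in N, time in s.
With the tool pointing down it reaches from about 0.4 to 0.85 m from the base axis. Payload 6.9 kg.
Tool frame: the origin (TCP) lies on the centre line of the jaws, within the pads' length; the fingertips stand 25 mm ahead of it and the grasp point (between the pads) lies 6 mm ahead of it (arm.tcp_to_tips is the distance from the TCP to the fingertips, in m); z points along the fingers, y is the line along which they close (so a half turn about z gives the same grasp; the last joint's range is limited). The gripper opens to 85 mm and grips with 20 to 120 N. Pads are 22 mm wide; open, the fingers measure 114 mm over their backs; the gripper's body (76 mm by 85 mm) begins 54 mm behind the grasp point. The pads swing forward as they close: fully open they stand 13 mm farther back than shut.
Start: joints at [-1.236, 0.507, -0.238, 1.5, 0.126, 1.149, -0.155], TCP at [0.142, 0.609, 0.256] pointing down, gripper open.
Joint ranges: [-3.08, 3.08], [-0.24, 2.05], [-1.43, 1.35], [0, 2.5], [-1.52, 4.66], [0.17, 1.96], [-2.89, 2.89]. Speed limits (rad/s): [2.39, 2.39, 3.14, 3.14, 3.14, 3.14, 3.14].

## Interface

Orientations are given as a rotation vector (axis times angle).
In Python, from cell import arm, eyes gives the robot as it stands. The module is installed in compiled form; this text tells all that it offers.
- The arm moves only by the shell command python3 -m handwheel 'ROWS'. ROWS is JSON, a list that holds one entry, the list of rows, each a list of 5 numbers: the shift along the tool's x, y, z in cm, then the turn about the tool's z in rad, then the opening, from -1 (shut) to 1 (fully open). A call has 1 to 20 rows; each row shifts and turns the commanded pose from where the row before left it, along the tool's axes as they then stand; what a row does not reach is not made up. A row lasts 1/10 s, in which the tool goes at most 50 mm and 8.59 degrees, less where a joint would pass 70% of its speed; a pose out of reach is approached as far as the arm can. A call is refused whole if a number of a shift passes 5 or a number of a turn 0.15, either way. A call with a gripper value outside its range is refused whole. The fingers move at their own pace and stop on an object; the grip force is fixed at half the most. Time passes only in rows, so rows that do not move let the fingers close. It gives the time, the measured TCP pose, the force, the opening and the grip force at its end, in the units of the state.
- arm.observe(): the state, without advancing time (a new reading comes with each control period).
- eyes.read_camera(name): name is "scene" or "top" or "wrist"; returns the picture (480x640x3 uint8, red, green, blue); there is no depth.
- eyes.camera_params(name): a dict with "K" (3x3 intrinsics, pixels), "rvec" (rotation vector, rad) and "tvec" (3), from world to camera coordinates, as OpenCV has them. Camera axes: x right, y down, z forward; pixel columns grow to the right and rows downward; lengths in m; the calibration is good to about 2 mm. A picture is of the moment at which its call begins: read the wrist's pose just before it. camera_params takes no time and is no camera call; for the wrist camera it gives the pose at the moment of the call.
- arm.sign_off(): hands the job in; it is judged then, once.
The state is a dict: "time": time; "qpos": joint angles; "qvel": joint speeds; "tau": joint torques, N m; "tool_pos": TCP position; "orientation": TCP orientation; "contact_force": force on the tool from outside, world axes, zero at the start; "moment": the same for the moment, N m; "finger_gap": finger opening in m; "finger_force": force on a finger pad.
Only numpy, scipy, OpenCV 4.12 (cv2) and the standard library are available. Lean on these libraries where they do the work, as an engineer would, in place of code of your own. Each camera call takes 0.05 s, during which the arm holds its last target. There are 200 camera calls.

## Task

Put the three cleaning applicators away: push each one's rod down into the vial with the neck of its own colour until the cap sits fully home on the rim, working in the order of the rack's numbers (well 1 first, then 2, then 3). Leave the closed green one and everything else on the bench where it is.

Things in the scene. Friction and masses are not known exactly. Their poses are not given: they have to be found in the camera images.
- app_red: applicator: red plastic cap, 18 mm diameter, 36 mm tall, with a thin steel rod (6 mm diameter, 50 mm long, last 6 mm tapered to 2.4 mm) out of its underside; 22 g. Origin: centre of the cap's flat underside (the shoulder); +z points up the cap, the rod runs to z = -50 mm. Starts in one of the three holes of the sloping stand, shoulder on the plate, leaning 20 degrees with it. Which hole varies.
- app_yellow: applicator: yellow plastic cap, 18 mm diameter, 36 mm tall, with a thin steel rod (6 mm diameter, 50 mm long, last 6 mm tapered to 2.4 mm) out of its underside; 22 g. Origin: centre of the cap's flat underside (the shoulder); +z points up the cap, the rod runs to z = -50 mm. Starts in one of the three holes of the sloping stand, shoulder on the plate, leaning 20 degrees with it. Which hole varies.
- app_blue: applicator: blue plastic cap, 18 mm diameter, 36 mm tall, with a thin steel rod (6 mm diameter, 50 mm long, last 6 mm tapered to 2.4 mm) out of its underside; 22 g. Origin: centre of the cap's flat underside (the shoulder); +z points up the cap, the rod runs to z = -50 mm. Starts in one of the three holes of the sloping stand, shoulder on the plate, leaning 20 degrees with it. Which hole varies.
- mouth_red (a point): red-necked amber vial, fixed upright in the rack: 70 mm tall, glass 21 mm diameter, neck (top 14 mm) 24 mm outside with a 9 mm bore. Point: centre of the mouth at rim height. A stiff rubber plug inside, 15 to 21 mm down, slides ahead of the rod at about 4 N. Home: the cap's shoulder flat on the rim. Which of wells 1 to 3 it is in varies.
- mouth_yellow (a point): yellow-necked amber vial, fixed upright in the rack: 70 mm tall, glass 21 mm diameter, neck (top 14 mm) 24 mm outside with a 9 mm bore. Point: centre of the mouth at rim height. A stiff rubber plug inside, 15 to 21 mm down, slides ahead of the rod at about 4 N. Home: the cap's shoulder flat on the rim. Which of wells 1 to 3 it is in varies.
- mouth_blue (a point): blue-necked amber vial, fixed upright in the rack: 70 mm tall, glass 21 mm diameter, neck (top 14 mm) 24 mm outside with a 9 mm bore. Point: centre of the mouth at rim height. A stiff rubber plug inside, 15 to 21 mm down, slides ahead of the rod at about 4 N. Home: the cap's shoulder flat on the rim. Which of wells 1 to 3 it is in varies.
- well1 (a point): centre of numbered well 1 of the rack, marked with 1 white pip on the ledge, on the rack's top face, 50 mm below the vial's rim.
- well2 (a point): centre of numbered well 2 of the rack, marked with 2 white pips on the ledge, on the rack's top face, 50 mm below the vial's rim.
- well3 (a point): centre of numbered well 3 of the rack, marked with 3 white pips on the ledge, on the rack's top face, 50 mm below the vial's rim.
- rack: black vial rack, fixed: 84 x 190 x 30 mm. Origin at bench level under the middle of the row of wells, which lie along its y axis at +66 (well 1), +22, -22, -66 mm (well 4); block from x = -26 to +58 mm, pips on the +x ledge. Vial rims 80 mm above the bench. Left or right of the spray can.
- stand: aluminium applicator stand, fixed: 85 x 150 mm foot. Top plate 70 x 150 x 12 mm, its normal leaning 20 degrees from vertical to the stand's -x (robot side), its top's centre 66 mm up. Origin at bench level below that centre. Three 8.5 mm holes along y at +44, 0, -44 mm. Across the spray can from the rack.
- app_green: applicator: green plastic cap, 18 mm diameter, 36 mm tall, with a thin steel rod (6 mm diameter, 50 mm long, last 6 mm tapered to 2.4 mm) out of its underside; 22 g. Origin: centre of the cap's flat underside (the shoulder); +z points up the cap, the rod runs to z = -50 mm. Already home in the green-necked vial in well 4 (4 pips); leave it where it is.
- can: small red spray can with a white band and black cap, 45 mm diameter, 135 mm tall, standing between rack and stand; origin at centre of underside; leave it where it is.
- tape: yellow tape roll lying flat, 90 mm diameter, 25 mm high; origin at centre of underside; leave it where it is.
- driver: screwdriver with orange handle, about 180 mm long, lying along its x axis; leave it where it is.
- phone: black phone, 72 x 148 x 9 mm, lying flat; origin at centre of underside; leave it where it is.
- jar: small glass jar with steel lid, 44 mm diameter, 42 mm tall, near the robot; origin at centre of underside; leave it where it is.

How it is judged:
By the outcome, as a careful person would: the job done as asked, in the order asked, and still so for the second after the job is handed in, with the robot touching nothing.
It also fails if it takes over 72 s, if anything falls off the work surface, if the arm or the gripper's body presses on something with over 40 N, if the wrist force passes 120 N, or if a joint passes its speed limit or range.

## Working session

There is one attempt and no reset: what is moved stays moved. The work goes in short steps, Python scripts to look and compute and a shell command to move; the robot and the scene stay as the last step left them, time stands still between calls to the robot, and variables do not carry over. Pictures are saved under pics/ and viewed, at most 11 in all, crops included, and the job is handed in when it is done.

```bash
ls; mkdir -p pics
python3 - <<'E'
from cell import arm, eyes
import cv2,numpy as np
print(arm.observe(), arm.tcp_to_tips)
for n in ("top","scene"):
    im=eyes.read_camera(n); cv2.imwrite(f"pics/{n}0.png",im[:,:,::-1]); np.save(f"pics/{n}0.npy",im)
    print(n,eyes.camera_params(n))
print(eyes.camera_params("wrist"))
E
```

```text
pics
{'time': 0.0, 'qpos': array([-1.23651445,  0.50831967, -0.23755432,  1.5011484 ,  0.12565699,
        1.1488536 , -0.15476822]), 'qvel': array([ 0.00060569, -0.00139465,  0.0003827 ,  0.00037246,  0.00050191,
        0.00040433,  0.00061599]), 'tau': array([-3.27819862e-04, -6.20616603e+01, -2.18685821e+00, -2.49640560e+01,
        1.27205771e-02,  1.20507547e-02, -2.90334157e-06]), 'tool_pos': array([0.14168672, 0.60826268, 0.25543653]), 'orientation': array([-3.58468945e-01, -3.12084968e+00,  2.71759668e-03]), 'contact_force': array([0.32499672, 0.99259382, 0.55834412]), 'moment': array([ 0.02922353, -0.02463862, -0.04455395]), 'finger_force': 0.0, 'finger_gap': 0.08511405034980543} 0.025
top {'K': array([[480.51558327,   0.        , 319.82926015],
       [  0.        , 480.51558327, 246.90903346],
       [  0.        ,   0.        ,   1.        ]]), 'rvec': array([ 2.23249761, -2.17184797,  0.06963534]), 'tvec': array([-0.01732104,  0.57867045,  1.02355175])}
scene {'K': array([[580.886788  ,   0.        , 321.14724789],
       [  0.        , 580.886788  , 248.99082657],
       [  0.        ,   0.        ,   1.        ]]), 'rvec': array([ 1.94155229,  1.05394229, -0.55511576]), 'tvec': array([-0.31908915, -0.21976574,  1.34265368])}
{'K': array([[370.22090996,   0.        , 317.79892187],
       [  0.        , 370.22090996, 234.54106743],
       [  0.        ,   0.        ,   1.        ]]), 'rvec': array([-2.26651663, -1.79726844, -0.27023108]), 'tvec': array([-0.62382958, -0.03637298,  0.38014803])}
```

View pics/top0.png

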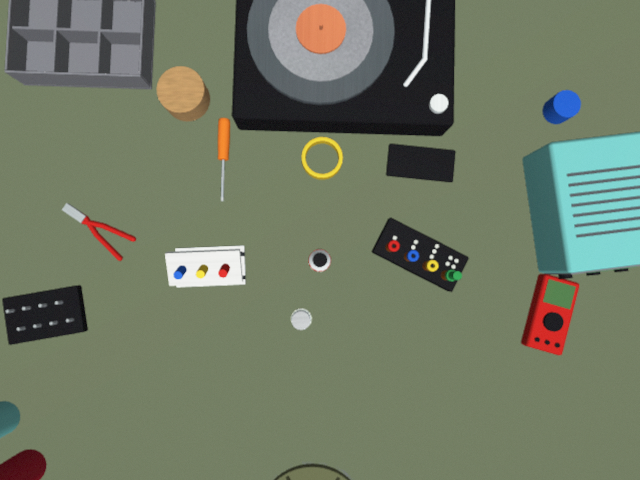

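View pics/scene0.png

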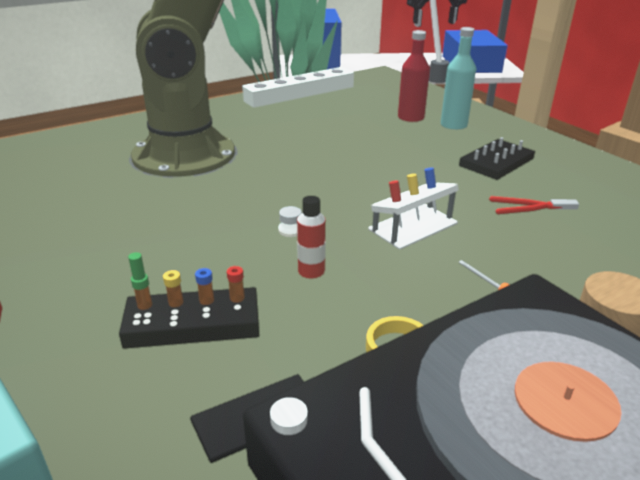

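The top view shows the stand on the left, with caps blue (179,272), yellow (201,271) and red (224,270). The rack is on the right: red well 1 (394,246), blue well 2 (413,256), yellow well 3 (433,266) and green well 4. The scene view agrees and shows the pips, 1 at red up to 4 at green. So the order is red, blue, yellow. Next I measure.

```bash
cat > h.py <<'E'
import cv2,numpy as np
from scipy.spatial.transform import Rotation as R
HUE={'red':[(0,8),(172,180)],'yellow':[(22,34)],'blue':[(105,128)],'green':[(50,80)]}
def blobs(im,col,box=None,amin=15):
    h=cv2.cvtColor(im,cv2.COLOR_RGB2HSV); m=np.zeros(im.shape[:2],np.uint8)
    for a,b in HUE[col]: m|=cv2.inRange(h,(a,150,50),(b,255,255))
    if box: k=np.zeros_like(m);k[box[1]:box[3],box[0]:box[2]]=1;m*=k
    out=[]
    for c in cv2.findContours(m,cv2.RETR_EXTERNAL,cv2.CHAIN_APPROX_NONE)[0]:
        A=cv2.contourArea(c)
        if A>=amin:
            M=cv2.moments(c); out.append((A,M['m10']/M['m00'],M['m01']/M['m00'],cv2.boundingRect(c)))
    return sorted(out,reverse=True)
def ray(p,uv):
    Rm=cv2.Rodrigues(p['rvec'])[0]; x=cv2.undistortPoints(np.array([[uv]],float),p['K'],None)[0,0]
    return -Rm.T@p['tvec'], Rm.T@np.array([x[0],x[1],1.])
def plane(p,uv,z):
    o,d=ray(p,uv); return o+d*(z-o[2])/d[2]
def tri(rs):
    A=np.zeros((3,3));b=np.zeros(3)
    for o,d in rs:
        d=d/np.linalg.norm(d);P=np.eye(3)-np.outer(d,d);A+=P;b+=P@o
    x=np.linalg.solve(A,b); return x,[1e3*np.linalg.norm(np.cross(x-o,d/np.linalg.norm(d))) for o,d in rs]
def proj(p,X): return cv2.projectPoints(np.array([X],float),p['rvec'],p['tvec'],p['K'],None)[0][0,0]
E
python3 - <<'E'
from h import *; from cell import eyes
np.set_printoptions(precision=4,suppress=True)
pt,ps=eyes.camera_params('top'),eyes.camera_params('scene'); T,S=np.load('pics/top0.npy'),np.load('pics/scene0.npy')
for c in ('red','blue','yellow','green'):
    if c!='green':
        a=blobs(T,c,(165,240,245,290)); b=blobs(S,c,(370,160,460,205))
        print(c,'cap',[x[:3] for x in a],[x[:3] for x in b]); print(tri([ray(pt,a[0][1:3]),ray(ps,b[0][1:3])]))
    a=blobs(T,c,(370,215,470,292)); b=blobs(S,c,(120,250,260,300))
    print(c,'neck',a,b)
    if c!='green': print(plane(pt,a[0][1:3],.08))
    if b: print('scene, neck band z=.073', plane(ps,b[0][1:3],.073))
E
```

```text
red cap [(71.5, 223.59207459207457, 270.4778554778554)] []Traceback (most recent call last):
  File "<stdin>", line 7, in <module>
IndexError: list index out of range
```

```bash
sed -i 's/(a,150,50)/(a,110,40)/' h.py
python3 - <<'E'
from h import *; from cell import eyes
np.set_printoptions(precision=4,suppress=True)
pt,ps=eyes.camera_params('top'),eyes.camera_params('scene'); T,S=np.load('pics/top0.npy'),np.load('pics/scene0.npy')
H=cv2.cvtColor(S,cv2.COLOR_RGB2HSV); print(H[190,395],H[184,412],H[177,431],H[272,235])
for c in ('red','blue','yellow','green'):
    if c!='green':
        a=blobs(T,c,(165,240,245,290)); b=blobs(S,c,(370,160,460,205))
        print(c,'cap',[x[:3] for x in a],[x[:3] for x in b])
        if a and b: print(tri([ray(pt,a[0][1:3]),ray(ps,b[0][1:3])]))
    a=blobs(T,c,(370,215,470,292)); b=blobs(S,c,(120,250,260,300))
    print(c,'neck',a,b)
    if c!='green': print(plane(pt,a[0][1:3],.08))
    if b: print('scene, neck band z=.073', plane(ps,b[0][1:3],.073))
E
```

```text
[  2 145 148] [ 25 131 171] [111 145 149] [  1 171 195]
red cap [(76.5, 223.61220043572982, 270.36601307189545)] [(144.0, 394.50347222222223, 189.96875)]
(array([0.5232, 0.1912, 0.0847]), [np.float64(0.2917600760153452), np.float64(0.291760076015382)])
red neck [(118.0, 393.29661016949154, 245.4364406779661, (387, 240, 14, 12))] [(211.0, 234.54502369668248, 273.83649289099526, (227, 266, 16, 17))]
[ 0.5828 -0.1495  0.08  ]
scene, neck band z=.073 [ 0.5837 -0.15    0.073 ]
blue cap [(86.5, 179.53564547206165, 272.1252408477842)] [(124.0, 429.81182795698925, 177.0994623655914)]
(array([0.5173, 0.2793, 0.084 ]), [np.float64(0.38806102514043384), np.float64(0.3880610251403742)])
blue neck [(112.5, 412.9037037037037, 255.4148148148148, (407, 250, 13, 12))] [(193.0, 203.17357512953367, 275.6502590673575, (195, 268, 17, 16))]
[ 0.5636 -0.1897  0.08  ]
scene, neck band z=.073 [ 0.5638 -0.1893  0.073 ]
yellow cap [(84.5, 201.61341222879682, 271.21696252465483)] [(131.5, 412.45247148288973, 183.1571609632446)]
(array([0.5203, 0.235 , 0.0849]), [np.float64(0.2883847490618199), np.float64(0.28838474906188083)])
yellow neck [(116.0, 432.13793103448273, 265.19827586206895, (426, 259, 13, 13))] [(216.0, 171.51234567901233, 278.18595679012344, (163, 270, 17, 17))]
[ 0.5449 -0.2291  0.08  ]
scene, neck band z=.073 [ 0.5455 -0.2292  0.073 ]
green neck [(142.0, 452.7464788732394, 275.1478873239437, (445, 269, 17, 13))] [(253.5, 136.19329388560158, 271.2103879026956, (129, 253, 18, 35))]
scene, neck band z=.073 [ 0.5024 -0.2654  0.073 ]
```

```bash
cat >> h.py <<'E'
def plan(s,tgt,yaw):
    """print turn (rad) and, after it, the tool-axis shift (cm); yaw = heading of tool y from world +y, ccw, deg"""
    Rt=R.from_rotvec(s['orientation']).as_matrix(); ty=Rt[:,1]
    now=np.degrees(np.arctan2(-ty[0],ty[1])); turn=-np.radians((yaw-now+90)%180-90)
    R2=Rt@R.from_rotvec([0,0,turn]).as_matrix()
    print('yaw %.2f turn %.3f shift cm'%(now,turn),(100*R2.T@(np.array(tgt)-s['tool_pos'])).round(2),'t',round(s['time'],2))
E
python3 - <<'E'
from h import *; from cell import arm
plan(arm.observe(),[.521,.191,.2],3.8)
E
```

```text
yaw -13.11 turn -0.295 shift cm [-35.08 -44.14   5.6 ] t 0.1
```

```bash
python3 -m handwheel '[[[0,0,0,-0.147,-0.25],[0,0,0,-0.148,-0.25],[-2.5,-3.15,0.4,0,-0.25],[-2.5,-3.15,0.4,0,-0.25],[-2.5,-3.15,0.4,0,-0.25],[-2.5,-3.15,0.4,0,-0.25],[-2.5,-3.15,0.4,0,-0.25],[-2.5,-3.15,0.4,0,-0.25],[-2.5,-3.15,0.4,0,-0.25],[-2.5,-3.15,0.4,0,-0.25],[-2.5,-3.15,0.4,0,-0.25],[-2.5,-3.15,0.4,0,-0.25],[-2.5,-3.15,0.4,0,-0.25],[-2.5,-3.15,0.4,0,-0.25],[-2.5,-3.15,0.4,0,-0.25],[-2.5,-3.15,0.4,0,-0.25]]]'
python3 - <<'E'
from h import *; from cell import arm,eyes
np.set_printoptions(precision=4,suppress=True)
s=arm.observe(); plan(s,[.521,.191,.2],3.8); print(s['finger_gap'])
p=eyes.camera_params('wrist'); im=eyes.read_camera('wrist'); np.save('pics/w1.npy',im); cv2.imwrite('pics/w1.png',im[:,:,::-1])
print(p['rvec'],p['tvec'])
A=np.array
for c,X in dict(red=[.5232,.1912,.0847],blue=[.5173,.2793,.084],yellow=[.5203,.235,.0849]).items():
    print(c,proj(p,X),[(b[0],round(b[1],1),round(b[2],1),b[3]) for b in blobs(im,c)])
E
```

```text
time: 1.7
tool_pos: [0.5209, 0.1904, 0.1999]
orientation: [0.104, -3.139, 0.0]
contact_force: [1.0, 0.7, -0.1]
finger_gap: 0.0321
finger_force: 0.0
yaw 3.80 turn -0.000 shift cm [-0.01  0.06 -0.01] t 1.7
0.03213779744775761
[-1.9961 -2.1299 -0.3221] [-0.1563 -0.5286  0.1684]
red [318.7611 245.1668] [(2767.5, 55.4, 249.9, (0, 221, 88, 81)), (2643.0, 598.5, 303.2, (536, 249, 104, 102)), (879.5, 109.5, 222.9, (74, 204, 53, 52)), (554.5, 317.3, 243.3, (304, 230, 28, 28))]
blue [451.5631 244.5697] [(564.0, 458.4, 242.9, (445, 229, 28, 28))]
yellow [385.0059 245.1835] [(569.5, 387.7, 243.2, (374, 230, 28, 28)), (131.5, 145.6, 415.6, (137, 407, 19, 21))]
```

View pics/w1.png

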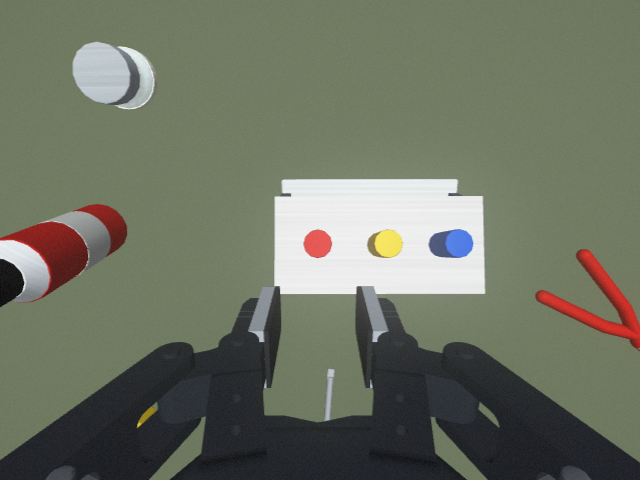

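The wrist view looks along the caps' lean. The top faces are at red (317,243), yellow (388,243) and blue (458,243), and the row is parallel to the finger line. I'll cast these onto the top-face height, z = 0.0998.

Run:
```python
from h import *; from cell import arm,eyes
np.set_printoptions(precision=4,suppress=True)
s=arm.observe(); p=eyes.camera_params('wrist'); y=np.radians(3.8)
a=np.array([-np.sin(np.radians(20))*np.cos(y),-np.sin(np.radians(20))*np.sin(y),np.cos(np.radians(20))])
for c,uv in dict(red=(317.3,243.3),yellow=(387.7,243.2),blue=(458.4,242.9)).items():
    X=plane(p,uv,.0998); print(c,'top',X,'centre',X-.018*a,'shoulder',X-.036*a)
```

```text
red top [0.5215 0.1821 0.0998] centre [0.5277 0.1825 0.0829] shoulder [0.5338 0.1829 0.066 ]
yellow top [0.5189 0.2254 0.0998] centre [0.5251 0.2258 0.0829] shoulder [0.5312 0.2262 0.066 ]
blue top [0.5162 0.2687 0.0998] centre [0.5224 0.2691 0.0829] shoulder [0.5285 0.2696 0.066 ]
```

Run:
```python
from h import *; from cell import arm,eyes
np.set_printoptions(precision=4,suppress=True)
s=arm.observe(); p=eyes.camera_params('wrist'); print(p,s['tool_pos'],s['orientation'],s['qvel'])
X=plane(p,(317.3,243.3),.0998); print(X,proj(p,X), -cv2.Rodrigues(p['rvec'])[0].T@p['tvec'])
print(proj(p,[.5232,.1912,.0847]))
```

```text
{'K': array([[370.2209,   0.    , 317.7989],
       [  0.    , 370.2209, 234.5411],
       [  0.    ,   0.    ,   1.    ]]), 'rvec': array([-2.0005, -2.1186, -0.3176]), 'tvec': array([-0.1521, -0.5314,  0.1663])} [0.5256 0.183  0.199 ] [-0.091   3.1387 -0.0077] [-0.0364 -0.0191  0.0171  0.0428  0.0102  0.0001 -0.1266]
[0.5215 0.1821 0.0998] [317.3 243.3] [0.4485 0.1793 0.3161]
[331.135  239.1318]
```

```bash
python3 -m handwheel '[[[0,0,0,0,-0.25],[0,0,0,0,-0.25],[0,0,0,0,-0.25]]]'
python3 - <<'E'
from h import *; from cell import arm,eyes
np.set_printoptions(precision=4,suppress=True)
s=arm.observe(); p=eyes.camera_params('wrist'); im=eyes.read_camera('wrist'); print(s['tool_pos'],s['qvel'],arm.observe()['tool_pos'])
y=np.radians(3.8);a=np.array([-np.sin(np.radians(20))*np.cos(y),-np.sin(np.radians(20))*np.sin(y),np.cos(np.radians(20))])
for c in ('red','yellow','blue'):
    b=[b for b in blobs(im,c) if b[3][2]<33 and b[3][0]>250][0]; q=b[3]
    X=plane(p,(q[0]+q[2]/2-.5,q[1]+q[3]/2-.5),.0998); print(c,b,'top',X,'centre',X-.018*a,'shoulder',X-.036*a)
plan(s,[.521,.191,.2],3.8)
E
```

```text
time: 2.05
tool_pos: [0.5193, 0.1931, 0.2003]
orientation: [0.107, -3.139, -0.001]
contact_force: [0.9, 0.6, -0.4]
finger_gap: 0.032
finger_force: 0.0
[0.5193 0.1931 0.2003] [-0.0074 -0.002  -0.0005 -0.0009  0.0026  0.0002  0.0026] [0.5193 0.1932 0.2004]
red (551.5, 312.6878210939861, 245.25143547899665, (299, 232, 28, 28)) top [0.517  0.1898 0.0998] centre [0.5232 0.1902 0.0829] shoulder [0.5293 0.1906 0.066 ]
yellow (563.5, 382.726412304052, 245.2868973676427, (369, 232, 28, 28)) top [0.5141 0.2332 0.0998] centre [0.5203 0.2336 0.0829] shoulder [0.5264 0.234  0.066 ]
blue (566.0, 453.15606595995285, 245.16843345111894, (440, 232, 28, 28)) top [0.5112 0.2773 0.0998] centre [0.5174 0.2777 0.0829] shoulder [0.5235 0.2781 0.066 ]
yaw 3.91 turn 0.002 shift cm [-0.16 -0.22  0.03] t 2.05
```

```bash
python3 -m handwheel '[[[-0.16,-0.24,2,0,-0.25],[0,0,3,0,-0.25],[0,0,3,0,-0.25],[0,0,1.5,0,-0.25],[0,0,0.7,0,-0.25],[0,0,0,0,-0.25],[0,0,0,0,-0.25],[0,0,0,0,-1],[0,0,0,0,-1],[0,0,0,0,-1],[0,0,0,0,-1],[0,0,0,0,-1]]]'
python3 - <<'E'
from h import *; from cell import arm
plan(arm.observe(),[.521,.1905,.098],3.8)
E
```

```text
time: 3.3
tool_pos: [0.5224, 0.19, 0.0995]
orientation: [-0.104, 3.138, 0.001]
contact_force: [-1.9, -0.1, 6.5]
finger_gap: 0.0159
finger_force: 58.5
yaw 3.79 turn -0.000 shift cm [0.14 0.06 0.15] t 3.3
```

```bash
python3 -m handwheel '[[[0.35,0,-0.94,0,-1],[0.7,0,-1.88,0,-1],[1.03,0,-2.82,0,-1],[0,0,-4,0,-1],[0,0,-4,0,-1],[0,0,-1.5,0,-1],[0,0,0,0,-1],[0,0,0,0,-1]]]'
python3 - <<'E'
from h import *; from cell import arm,eyes
s=arm.observe(); print(s['finger_gap'])
im=eyes.read_camera('wrist'); np.save('pics/w2.npy',im); sc=eyes.read_camera('scene'); np.save('pics/s2.npy',sc)
c=proj(eyes.camera_params('scene'),s['tool_pos']+[0,0,-.04]).astype(int); print(c)
k=sc[c[1]-70:c[1]+80,c[0]-75:c[0]+75]; k=cv2.resize(k,(450,450)); w=cv2.resize(im[200:480,160:480],(350,306)); o=np.zeros((450,800,3),np.uint8); o[:,:450]=k; o[:306,450:]=w
cv2.imwrite('pics/c2.png',o[:,:,::-1])
plan(s,[.560,-.151,.25],3.8)
E
```

```text
time: 4.1
tool_pos: [0.5007, 0.1879, 0.2497]
orientation: [-0.104, 3.14, -0.0]
contact_force: [-0.7, 0.6, -0.1]
finger_gap: 0.0161
finger_force: 58.6
0.016137543872911938
[390 118]
yaw 3.78 turn -0.000 shift cm [-3.67e+00 -3.42e+01 -3.00e-02] t 4.1
```

View pics/c2.png

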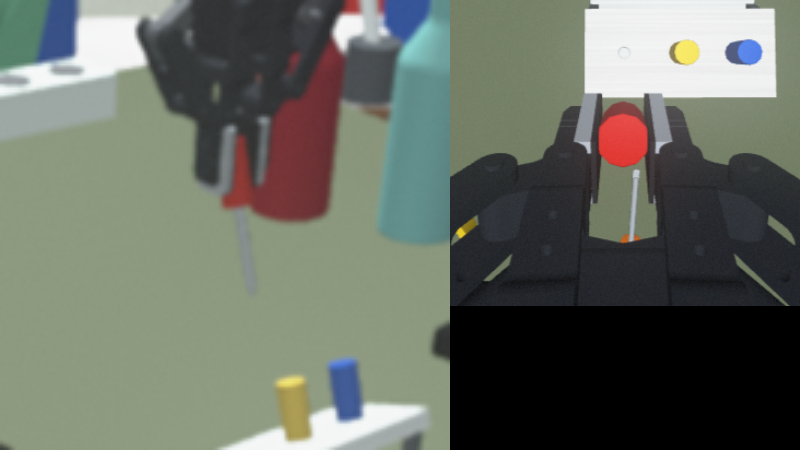

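The red cap is gripped and clear of its hole (now empty) and keeps its lean. The rod tip is at about crop (252,290), i.e. scene (399,145). I carry it over the red mouth.

```bash
python3 -m handwheel '[[[-0.41,-3.8,0,0,-1],[-0.41,-3.8,0,0,-1],[-0.41,-3.8,0,0,-1],[-0.41,-3.8,0,0,-1],[-0.41,-3.8,0,0,-1],[-0.41,-3.8,0,0,-1],[-0.41,-3.8,0,0,-1],[-0.41,-3.8,1,0,-1],[-0.39,-3.8,2,0,-1],[0,0,2,0,-1],[0,0,1,0,-1],[0,0,0,0,-1],[0,0,0,0,-1]]]'
python3 - <<'E'
from h import *; from cell import arm,eyes
np.set_printoptions(precision=4,suppress=True)
ps=eyes.camera_params('scene')
print('check1',proj(ps,np.array([.5007,.1879,.2497])+[.0237,.0015,-.0805]))
s=arm.observe(); print(s['tool_pos'])
t=s['tool_pos']+[.0237,.0015,-.0805]; print('tip pred',t,proj(ps,t),proj(eyes.camera_params('top'),t),proj(eyes.camera_params('wrist'),t))
im=eyes.read_camera('wrist'); np.save('pics/w3.npy',im); sc=eyes.read_camera('scene'); np.save('pics/s3.npy',sc)
c=proj(ps,t).astype(int); m=proj(ps,[.5828,-.1497,.08]); print(c,m)
k=cv2.resize(sc[c[1]-60:c[1]+60,c[0]-60:c[0]+60],(480,480),interpolation=cv2.INTER_CUBIC); w=cv2.resize(im[200:480,160:480],(320,280)); o=np.zeros((480,800,3),np.uint8); o[:,:480]=k; o[:280,480:]=w
cv2.imwrite('pics/c3.png',o[:,:,::-1]); print('crop origin',c-60,'x4')
plan(s,[.560,-.151,.1755],3.8)
E
```

```text
time: 5.5
tool_pos: [0.5606, -0.1493, 0.1897]
orientation: [0.107, -3.139, -0.001]
contact_force: [-0.6, 0.4, 0.1]
finger_gap: 0.016
finger_force: 58.7
check1 [397.9459 145.6526]
[ 0.5606 -0.1493  0.1897]
tip pred [ 0.5843 -0.1478  0.1092] [234.2589 252.4411] [394.9219 243.8591] [317.4946 298.48  ]
[234 252] [234.081  269.4593]
crop origin [174 192] x4
yaw 3.91 turn 0.002 shift cm [ 0.07 -0.17  1.42] t 5.5
```

View pics/c3.png

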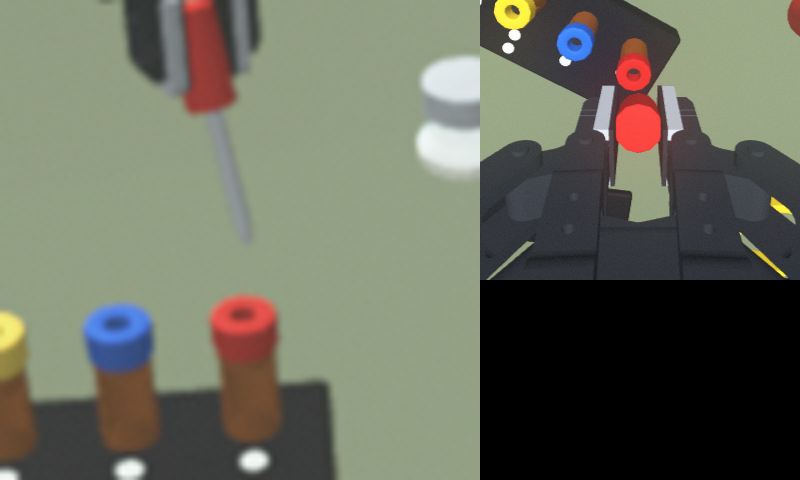

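Crop at 4x: rod tip at about (247,241), red bore centre at about (243,313). The tip sits nearly above the bore. I refine it with a difference mask and the wrist view of the bore.

Run:
```python
from h import *; from cell import arm,eyes
np.set_printoptions(precision=4,suppress=True)
ps=eyes.camera_params('scene'); S0,S3,W=np.load('pics/scene0.npy'),np.load('pics/s3.npy'),np.load('pics/w3.npy')
d=np.abs(S0.astype(int)-S3).sum(2)
for r in range(218,257,3): 
    x=np.arange(222,246); w=np.clip(d[r,222:246]-25,0,None); print(r,(w*x).sum()/max(w.sum(),1),w.sum())
# bores: dark pixels within ring hull
def bore(im,col,box,thr):
    h=cv2.cvtColor(im,cv2.COLOR_RGB2HSV)
    b=blobs(im,col,box)[0]; x,y,w,hh=b[3]; return b
p=eyes.camera_params('wrist')
h=cv2.cvtColor(W,cv2.COLOR_RGB2HSV)
for col in('red','blue','yellow'):
    m=np.zeros(W.shape[:2],np.uint8)
    for a,b in HUE[col]: m|=cv2.inRange(h,(a,110,40),(b,255,255))
    m[295:]=0; m[:,:150]=0; m[:,400:]=0
    cs,hi=cv2.findContours(m,cv2.RETR_CCOMP,cv2.CHAIN_APPROX_NONE)
    for c,q in zip(cs,hi[0]):
        A=cv2.contourArea(c)
        if A>25:
            M=cv2.moments(c); uv=(M['m10']/M['m00'],M['m01']/M['m00']); print(col,'hole' if q[3]>=0 else 'outer',A,uv,cv2.boundingRect(c),plane(p,uv,.08))
print(arm.observe()['tool_pos'])
print('cam x in world',cv2.Rodrigues(ps['rvec'])[0])
```

```text
218 225.8220958570268 1231
221 227.69565217391303 23
224 228.75 20
227 229.5 14
230 230.4375 16
233 230.95454545454547 22
236 231.6 20
239 232.57142857142858 21
242 233.23809523809524 21
245 234.26315789473685 19
248 234.4375 16
251 235.0 7
254 0.0 0
red outer 1071.5 (313.3691087260849, 271.47939026287133) (295, 252, 37, 40) [ 0.5806 -0.1513  0.08  ]
red hole 47.0 (313.4468085106383, 271.0531914893617) (308, 268, 12, 7) [ 0.5803 -0.1512  0.08  ]
blue outer 1087.5 (255.25685823754787, 241.4829118773946) (236, 223, 39, 39) [ 0.5622 -0.1902  0.08  ]
blue hole 65.0 (255.57692307692307, 241.0) (250, 237, 12, 9) [ 0.5618 -0.19    0.08  ]
yellow outer 1220.5 (194.14898265738083, 209.6510992762529) (173, 190, 43, 40) [ 0.5435 -0.229   0.08  ]
yellow hole 55.5 (194.7267267267267, 209.49249249249246) (190, 205, 10, 10) [ 0.5434 -0.2286  0.08  ]
[ 0.561  -0.1497  0.1906]
cam x in world [[ 0.5489  0.8359  0.0091]
 [ 0.4653 -0.2964 -0.834 ]
 [-0.6944  0.462  -0.5516]]
```

Run:
```python
from h import *; from cell import arm
plan(arm.observe(),[.559,-.1527,.1545],3.8)
```

```text
yaw 3.89 turn 0.002 shift cm [ 0.22 -0.29  3.61] t 5.6
```

```bash
python3 -m handwheel '[[[0.2,-0.28,0,0,-1],[0,0,1.2,0,-1],[0,0,1.2,0,-1],[0,0,0.6,0,-1],[0,0,0.3,0,-1],[0,0,0.2,0,-1],[0,0,0,0,-1],[0,0,0,0,-1]]]'
python3 - <<'E'
from h import *; from cell import arm,eyes
s=arm.observe(); print(s['contact_force'],s['moment'],s['finger_gap'])
plan(s,[.559,-.1527,.1545],3.8)
ps=eyes.camera_params('scene'); sc=eyes.read_camera('scene'); im=eyes.read_camera('wrist'); np.save('pics/s4.npy',sc)
k=cv2.resize(sc[192:312,174:294],(480,480),interpolation=cv2.INTER_CUBIC); w=cv2.resize(im[200:480,160:480],(320,280)); o=np.zeros((480,800,3),np.uint8); o[:,:480]=k; o[:280,480:]=w
cv2.imwrite('pics/c4.png',o[:,:,::-1])
E
```

```text
time: 6.4
tool_pos: [0.5589, -0.1535, 0.1549]
orientation: [-0.104, 3.139, 0.0]
contact_force: [1.4, 1.4, 0.1]
finger_gap: 0.0159
finger_force: 58.7
[1.40159781 1.3522814  0.14192476] [ 0.17815222 -0.35541027 -0.00457948] 0.015941731710135326
yaw 3.80 turn 0.000 shift cm [-0.01  0.08  0.04] t 6.4
```

View pics/c4.png

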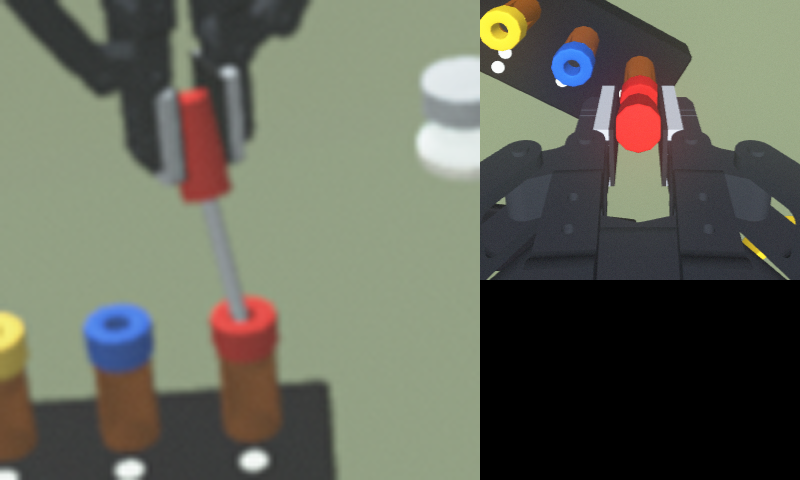

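The scene crop shows the tip inside the red bore at crop (243,318), with the rod still leaning. I straighten it by moving the hand along the lean with the tip held by the bore.

```bash
python3 -m handwheel '[[[-0.5,0,-0.04,0,-1],[-0.5,0,-0.04,0,-1],[-0.5,0,-0.04,0,-1],[-0.4,0,-0.04,0,-1],[0,0,0,0,-1]]]'; python3 -m handwheel '[[[-0.35,0,0,0,-1],[-0.35,0,0,0,-1],[0,0,0,0,-1],[0,0,0,0,-1]]]'
python3 - <<'E'
from h import *; from cell import arm,eyes
s=arm.observe(); print(s['contact_force'],s['moment'],s['finger_gap'])
plan(s,[.582,-.1503,.1545],3.8)
sc=eyes.read_camera('scene'); im=eyes.read_camera('wrist'); np.save('pics/s5.npy',sc)
k=cv2.resize(sc[192:312,174:294],(480,480),interpolation=cv2.INTER_CUBIC); w=cv2.resize(im[200:480,160:480],(320,280)); o=np.zeros((480,800,3),np.uint8); o[:,:480]=k; o[:280,480:]=w
cv2.imwrite('pics/c5.png',o[:,:,::-1])
E
```

```text
time: 7.0
tool_pos: [0.5756, -0.152, 0.1556]
orientation: [0.104, -3.134, -0.001]
contact_force: [-5.9, 1.0, 2.5]
finger_gap: 0.016
finger_force: 60.3
time: 7.4
tool_pos: [0.582, -0.1518, 0.1556]
orientation: [0.103, -3.134, -0.001]
contact_force: [-7.0, -0.0, 2.4]
finger_gap: 0.0158
finger_force: 61.4
[-6.97558987e+00 -3.10151772e-03  2.36670464e+00] [2.13434408e-01 1.79254288e+00 6.63895201e-04] 0.015826922904787582
yaw 3.77 turn -0.000 shift cm [-0.01  0.15  0.11] t 7.4
```

View pics/c5.png

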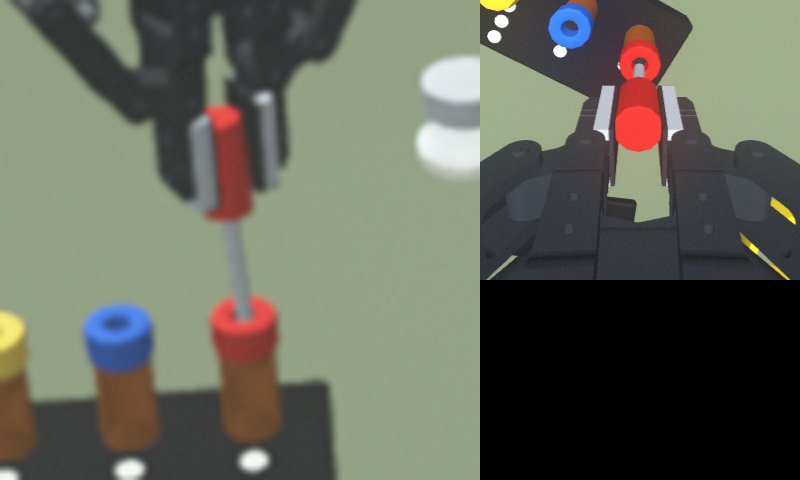

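The rod has straightened to about 6° of lean: rod bottom at crop (243,318), top at (232,225), against a vertical vial slope of about 0.05. I continue a little, then lower it while centring.

```bash
python3 -m handwheel '[[[-0.25,0,0,0,-1],[-0.2,0.03,0,0,-1],[0,0,0,0,-1],[0,0,0,0,-1]]]'; python3 -m handwheel '[[[0.3,0.03,0,0,-1],[0,0,0.3,0,-1],[0,0,0.3,0,-1],[0,0,0,0,-1],[0,0,0,0,-1]]]'
python3 - <<'E'
from h import *; from cell import arm,eyes
s=arm.observe(); print(s['contact_force'],s['moment'],s['finger_gap'])
plan(s,[.582,-.1503,.1545],3.8)
S0=np.load('pics/scene0.npy');sc=eyes.read_camera('scene'); np.save('pics/s6.npy',sc)
d=np.abs(S0.astype(int)-sc).sum(2)
for r in range(240,272,3): 
    x=np.arange(222,246); w=np.clip(d[r,222:246]-25,0,None); print(r,(w*x).sum()/max(w.sum(),1),w.sum())
ps=eyes.camera_params('scene'); print([proj(ps,[.582,-.1503,z]) for z in (.08,.12)])
E
```

```text
time: 7.9
tool_pos: [0.586, -0.1513, 0.1555]
orientation: [0.103, -3.133, -0.001]
contact_force: [-7.9, 0.3, 4.3]
finger_gap: 0.0158
finger_force: 62.1
time: 8.4
tool_pos: [0.5849, -0.1512, 0.1495]
orientation: [0.104, -3.137, -0.001]
contact_force: [-5.5, 0.5, -1.4]
finger_gap: 0.0162
finger_force: 61.6
[-5.48966635  0.49777542 -1.43183706] [ 0.07072031  1.41651406 -0.02196758] 0.01623251485815484
yaw 3.79 turn -0.000 shift cm [ 0.28  0.1  -0.5 ] t 8.4
240 233.41696929679762 3029
243 232.88388710253662 2799
246 231.02165463631317 1801
249 231.95839636913766 1322
252 233.26530612244898 49
255 232.93023255813952 43
258 233.34375 32
261 234.16666666666666 42
264 234.19148936170214 47
267 234.04705882352943 680
270 234.3327731092437 595
[array([233.44797112, 269.31552637]), array([231.30165228, 245.73594916])]
```

```bash
python3 -m handwheel '[[[0.15,0.05,0.2,0,-1],[0,0,0.5,0,-1],[0,0,0.6,0,-1],[0,0,0.6,0,-1],[0,0,0.6,0,-1],[0,0,0.3,0,-1],[0,0,0,0,-1]]]';  python3 -m handwheel '[[[0,0,0.3,0,-1],[0,0,0.3,0,-1],[0,0,0,0,-1]]]'
```

```text
time: 9.15
tool_pos: [0.5851, -0.1508, 0.1218]
orientation: [-0.104, 3.139, -0.0]
contact_force: [0.4, -0.5, 0.0]
finger_gap: 0.0157
finger_force: 61.7
time: 9.45
tool_pos: [0.585, -0.1508, 0.1161]
orientation: [-0.104, 3.139, -0.0]
contact_force: [-0.4, -0.1, 0.6]
finger_gap: 0.0161
finger_force: 61.9
```

Run:
```python
from h import *; from cell import arm,eyes
sc=eyes.read_camera('scene'); im=eyes.read_camera('wrist')
k=cv2.resize(sc[192:312,174:294],(480,480),interpolation=cv2.INTER_CUBIC); w=cv2.resize(im[200:480,160:480],(320,280)); o=np.zeros((480,800,3),np.uint8); o[:,:480]=k; o[:280,480:]=w
cv2.imwrite('pics/c7.png',o[:,:,::-1])
```

```text
(no output)
```

View pics/c7.png

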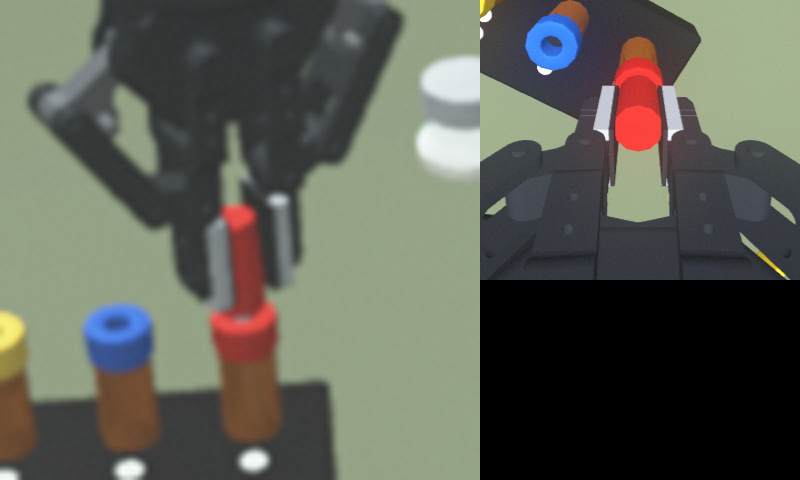

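The rod is in the bore; a sliver of rod at crop (243,317) shows the cap a few mm above the rim. I keep pushing until the force rises.

```bash
python3 -m handwheel '[[[0,0,0.2,0,-1],[0,0,0.2,0,-1],[0,0,0,0,-1]]]';  python3 -m handwheel '[[[0,0,0.15,0,-1],[0,0,0.15,0,-1],[0,0,0,0,-1]]]'
```

```text
time: 9.85
tool_pos: [0.5851, -0.1508, 0.1137]
orientation: [-0.104, 3.138, -0.001]
contact_force: [-2.4, 1.0, 13.0]
finger_gap: 0.0161
finger_force: 63.4
time: 10.15
tool_pos: [0.5854, -0.1508, 0.1133]
orientation: [-0.104, 3.136, -0.002]
contact_force: [-9.2, 1.9, 33.6]
finger_gap: 0.0157
finger_force: 65.8
```

```bash
python3 -m handwheel '[[[0,0,-0.25,0,-1],[0,0,0,0,-1],[0,0,0,0,-0.4],[0,0,0,0,-0.4],[0,0,0,0,-0.4],[0,0,-1,0,-0.4],[0,0,-3,0,-0.4],[0.2,0.03,-2,0,-1],[0,0,0,0,-1],[0,0,0,0,-1],[0,0,0,0,-1]]]'
python3 - <<'E'
from h import *; from cell import arm,eyes
s=arm.observe(); print(s['contact_force'],s['finger_gap'])
sc=eyes.read_camera('scene'); b=blobs(sc,'red',(210,200,260,300)); print(b)
ps=eyes.camera_params('scene')
print([proj(ps,[.582,-.1503,z]) for z in (.066,.08,.116)])
im=eyes.read_camera('wrist'); print(blobs(im,'red')[:4]); p=eyes.camera_params('wrist'); print(proj(p,[.582,-.1503,.116]))
plan(s,[.583,-.1503,.142],3.8)
E
```

```text
time: 11.25
tool_pos: [0.5819, -0.1505, 0.1711]
orientation: [0.104, -3.138, -0.001]
contact_force: [-0.4, -0.1, 1.1]
finger_gap: 0.0
finger_force: 0.0
[-0.35878561 -0.05933301  1.09961361] 3.129906312352123e-05
[(440.0, 233.33295454545456, 264.5117424242424, (225, 245, 18, 38))]
[array([234.1723083 , 277.27313462]), array([233.44797112, 269.31552637]), array([231.52157848, 248.15207044])]
[(3235.0, 555.7085522926326, 206.84590417310665, (523, 174, 109, 90)), (1777.0, 317.0528043519039, 258.8580941661977, (298, 231, 40, 55)), (882.0, 499.06632653061223, 186.00377928949356, (484, 163, 49, 59))]
[318.00083558 279.63927569]
yaw 3.79 turn -0.000 shift cm [-0.11  0.01  2.91] t 11.25
```

```bash
python3 -m handwheel '[[[-0.08,0,1.5,0,-1],[0,0,0.9,0,-1],[0,0,0.3,0,-1],[0,0,0.1,0,-1],[0,0,0.1,0,-1],[0,0,0,0,-1]]]'
```

```text
time: 11.95
tool_pos: [0.5834, -0.1506, 0.143]
orientation: [-0.104, 3.139, -0.0]
contact_force: [0.5, 0.2, -0.9]
finger_gap: 0.0
finger_force: 0.0
```

```bash
python3 -m handwheel '[[[0,0,0.2,0,-1],[0,0,0.2,0,-1],[0,0,0,0,-1]]]'; python3 -m handwheel '[[[0,0,0.1,0,-1],[0,0,0,0,-1]]]'
```

```text
time: 12.25
tool_pos: [0.5858, -0.1506, 0.1412]
orientation: [-0.104, 3.133, -0.002]
contact_force: [2.9, -0.1, 9.2]
finger_gap: 0.0002
finger_force: 4.9
time: 12.45
tool_pos: [0.586, -0.1506, 0.141]
orientation: [-0.104, 3.133, -0.002]
contact_force: [-0.7, 0.7, 17.0]
finger_gap: 0.0001
finger_force: 8.3
```

```bash
python3 -m handwheel '[[[0,0,-2,0,-1],[0,0,-4.5,0,-1],[0,0,-4.5,0,-1],[0.42,4.3,0,0,-0.25],[0.42,4.3,0,0,-0.25],[0.42,4.3,0,0,-0.25],[0.42,4.3,0,0,-0.25],[0.42,4.3,0,0,-0.25],[0.42,4.3,0,0,-0.25],[0.42,4.3,0,0,-0.25],[0.42,4.3,1,0,-0.25],[0.42,4.3,2,0,-0.25],[0.4,4.3,2,0,-0.25],[0,0,1,0,-0.25],[0,0,0,0,-0.25],[0,0,0,0,-0.25]]]'
python3 - <<'E'
from h import *; from cell import arm,eyes
s=arm.observe(); plan(s,[.516,.2782,.0985],3.8)
np.set_printoptions(precision=4,suppress=True)
p=eyes.camera_params('wrist'); im=eyes.read_camera('wrist'); np.save('pics/w8.npy',im)
for c in ('yellow','blue'):
  for b in blobs(im,c,(200,150,500,300)):
    q=b[3]; X=plane(p,(q[0]+q[2]/2-.5,q[1]+q[3]/2-.5),.0998); print(c,b,'top',X,'shoulder',X-.036*np.array([-.341,-.023,.94]))
print(arm.observe()['tool_pos'])
E
```

```text
time: 14.05
tool_pos: [0.5137, 0.2744, 0.188]
orientation: [-0.102, 3.14, -0.002]
contact_force: [0.3, -1.3, 1.1]
finger_gap: 0.0323
finger_force: 0.0
yaw 3.71 turn -0.001 shift cm [-0.26  0.37  8.95] t 14.05
yellow (638.5, 249.7616810232315, 252.1500913599582, (235, 238, 30, 29)) top [0.5137 0.234  0.0998] shoulder [0.526  0.2349 0.066 ]
blue (611.0, 323.57746863066006, 251.9517184942717, (310, 238, 29, 29)) top [0.5109 0.2779 0.0998] shoulder [0.5232 0.2787 0.066 ]
[0.514  0.2742 0.1885]
```

```bash
python3 -m handwheel '[[[-0.22,0.4,1,0,-0.25],[0,0,2.5,0,-0.25],[0,0,3,0,-0.25],[0,0,1.6,0,-0.25],[0,0,0.8,0,-0.25],[0,0,0,0,-0.25],[0,0,0,0,-0.25],[0,0,0,0,-1],[0,0,0,0,-1],[0,0,0,0,-1],[0,0,0,0,-1]]]'; python3 -m handwheel '[[[0.35,0,-0.94,0,-1],[0.7,0,-1.88,0,-1],[1.03,0,-2.82,0,-1],[0,0,-4,0,-1],[0,0,-4,0,-1],[0,0,-1.5,0,-1],[0,0,0,0,-1],[0,0,0,0,-1]]]'
python3 - <<'E'
from h import *; from cell import arm
plan(arm.observe(),[.5395,-.1922,.19],3.8)
E
```

```text
time: 15.2
tool_pos: [0.5157, 0.2797, 0.1]
orientation: [-0.103, 3.138, 0.0]
contact_force: [-0.2, -2.1, 6.9]
finger_gap: 0.0162
finger_force: 58.5
time: 16.0
tool_pos: [0.4938, 0.2785, 0.2502]
orientation: [-0.105, 3.14, 0.0]
contact_force: [-0.7, 0.6, -1.6]
finger_gap: 0.0159
finger_force: 58.5
yaw 3.81 turn 0.000 shift cm [ -1.44 -47.27   6.01] t 16.0
```

```bash
python3 -m handwheel '[[[-0.13,-4.28,0,0,-1],[-0.13,-4.28,0,0,-1],[-0.13,-4.28,0,0,-1],[-0.13,-4.28,0,0,-1],[-0.13,-4.28,0,0,-1],[-0.13,-4.28,0,0,-1],[-0.13,-4.28,0,0,-1],[-0.13,-4.28,0,0,-1],[-0.13,-4.28,0,0,-1],[-0.13,-4.28,1,0,-1],[-0.13,-4.28,2,0,-1],[0,0,2,0,-1],[0,0,1,0,-1],[0,0,0,0,-1],[0,0,0,0,-1],[0,0,0,0,-1]]]'
python3 - <<'E'
from h import *; from cell import arm,eyes
np.set_printoptions(precision=4,suppress=True)
ps=eyes.camera_params('scene'); s=arm.observe(); t=s['tool_pos']+[.0247,0,-.081]; c=proj(ps,t)
sc=eyes.read_camera('scene'); d=np.abs(np.load('pics/scene0.npy').astype(int)-sc).sum(2)
print('pred tip',t,c); a=int(c[0])
for r in range(int(c[1])-12,int(c[1])+4,2):
    x=np.arange(a-12,a+12); w=np.clip(d[r,a-12:a+12]-25,0,None); print(r,(w*x).sum()/max(w.sum(),1),w.sum())
plan(s,[.5395,-.1898,.155],3.8)
E
```

```text
time: 17.6
tool_pos: [0.5403, -0.1893, 0.1911]
orientation: [-0.107, 3.138, -0.0]
contact_force: [0.3, 0.7, -0.1]
finger_gap: 0.0161
finger_force: 58.7
pred tip [ 0.565  -0.1893  0.1101] [200.8309 254.3765]
242 199.56521739130434 23
244 200.33333333333334 24
246 200.77777777777777 27
248 201.45 20
250 201.74074074074073 27
252 202.04545454545453 22
254 0.0 0
256 0.0 0
yaw 3.90 turn 0.002 shift cm [ 0.09 -0.05  3.61] t 17.6
```

```bash
python3 -m handwheel '[[[0.17,-0.23,0,0,-1],[0,0,1.2,0,-1],[0,0,1.2,0,-1],[0,0,0.6,0,-1],[0,0,0.4,0,-1],[0,0,0.2,0,-1],[0,0,0,0,-1],[0,0,0,0,-1]]]'
python3 - <<'E'
from h import *; from cell import arm,eyes
sc=eyes.read_camera('scene'); im=eyes.read_camera('wrist')
k=cv2.resize(sc[192:312,144:264],(480,480),interpolation=cv2.INTER_CUBIC); w=cv2.resize(im[200:480,160:480],(320,280)); o=np.zeros((480,800,3),np.uint8); o[:,:480]=k; o[:280,480:]=w
cv2.imwrite('pics/c8.png',o[:,:,::-1])
plan(arm.observe(),[.563,-.1898,.155],3.8)
E
```

```text
time: 18.45
tool_pos: [0.5389, -0.1924, 0.1544]
orientation: [-0.105, 3.139, 0.0]
contact_force: [3.4, 1.9, -1.9]
finger_gap: 0.016
finger_force: 58.5
yaw 3.81 turn 0.000 shift cm [-2.44  0.11 -0.05] t 18.55
```

View pics/c8.png

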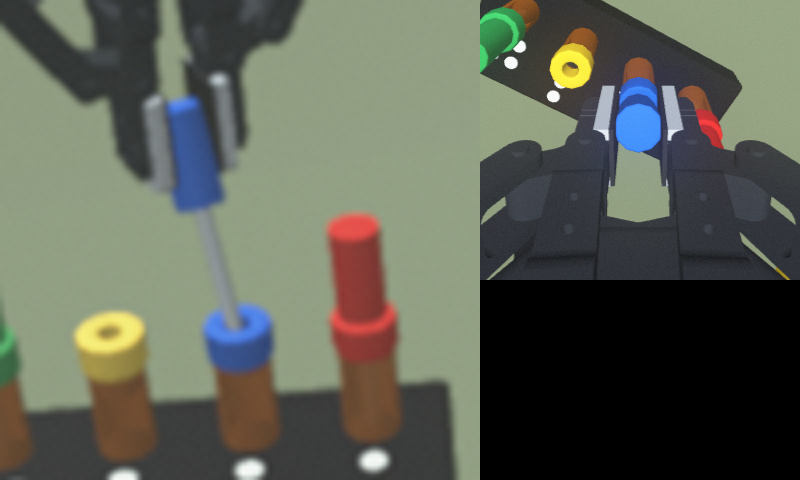

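Red is flush on its rim and the blue tip is in its bore at crop (235,325). I straighten blue the same way.

```bash
python3 -m handwheel '[[[-0.5,0,-0.04,0,-1],[-0.5,0,-0.04,0,-1],[-0.5,0.03,-0.04,0,-1],[-0.5,0.03,-0.04,0,-1],[-0.5,0.03,0,0,-1],[-0.3,0.03,0,0,-1],[-0.2,0,0,0,-1],[0,0,0,0,-1],[0,0,0,0,-1]]]'; python3 -m handwheel '[[[0.3,0.03,0,0,-1],[0,0,0.3,0,-1],[0,0,0.3,0,-1],[0,0,0,0,-1],[0,0,0,0,-1]]]'
python3 - <<'E'
from h import *; from cell import arm,eyes
plan(arm.observe(),[.563,-.1898,.1495],3.8)
sc=eyes.read_camera('scene'); d=np.abs(np.load('pics/scene0.npy').astype(int)-sc).sum(2)
for r in range(249,270,2): 
    x=np.arange(192,212); w=np.clip(d[r,192:212]-25,0,None); print(r,(w*x).sum()/max(w.sum(),1),w.sum())
ps=eyes.camera_params('scene'); print([proj(ps,[.563,-.1898,z]) for z in (.08,.12)])
E
```

```text
time: 19.45
tool_pos: [0.5642, -0.1904, 0.1549]
orientation: [0.101, -3.131, -0.0]
contact_force: [-8.4, -1.4, 3.8]
finger_gap: 0.0158
finger_force: 61.6
time: 19.95
tool_pos: [0.5631, -0.1902, 0.1488]
orientation: [0.102, -3.135, 0.0]
contact_force: [-4.5, -1.1, 0.8]
finger_gap: 0.0163
finger_force: 61.1
yaw 3.74 turn -0.001 shift cm [ 0.01  0.04 -0.07] t 19.95
249 200.09318028359218 1481
251 199.04956463496316 1493
253 198.3782837127846 571
255 200.64912280701753 57
257 200.80434782608697 46
259 201.33333333333334 42
261 201.72093023255815 43
263 202.17142857142858 35
265 202.44736842105263 38
267 203.43243243243242 37
269 202.65394402035622 393
[array([202.12572313, 271.47352038]), array([199.09951698, 247.80419465])]
```

```bash
python3 -m handwheel '[[[-0.2,0,0,0,-1],[-0.15,0,0,0,-1],[0,0,0,0,-1],[0.15,0,0.3,0,-1],[0,0,0.5,0,-1],[0,0,0.5,0,-1],[0,0,0.5,0,-1],[0,0,0.5,0,-1],[0,0,0.5,0,-1],[0,0,0.3,0,-1],[0,0,0,0,-1]]]';  python3 -m handwheel '[[[0,0,0.2,0,-1],[0,0,0.2,0,-1],[0,0,0,0,-1]]]'
```

```text
time: 21.1
tool_pos: [0.5668, -0.1895, 0.1181]
orientation: [0.104, -3.139, 0.0]
contact_force: [-3.2, -2.3, -1.0]
finger_gap: 0.0155
finger_force: 61.5
time: 21.4
tool_pos: [0.567, -0.1894, 0.1146]
orientation: [-0.104, 3.14, -0.0]
contact_force: [-3.2, -1.7, 1.6]
finger_gap: 0.0156
finger_force: 61.9
```

```bash
python3 -m handwheel '[[[0,0,0.15,0,-1],[0,0,0.1,0,-1],[0,0,0,0,-1]]]';  python3 -m handwheel '[[[0,0,0.1,0,-1],[0,0,0.1,0,-1],[0,0,0,0,-1]]]'
```

```text
time: 21.7
tool_pos: [0.5672, -0.1894, 0.1141]
orientation: [-0.104, 3.139, -0.001]
contact_force: [-8.4, -0.2, 17.1]
finger_gap: 0.016
finger_force: 63.7
time: 22.0
tool_pos: [0.5673, -0.1894, 0.1139]
orientation: [-0.104, 3.137, -0.002]
contact_force: [-12.7, 1.4, 32.9]
finger_gap: 0.0161
finger_force: 65.4
```

```bash
python3 -m handwheel '[[[0,0,-0.25,0,-1],[0,0,0,0,-1],[0,0,0,0,-0.4],[0,0,0,0,-0.4],[0,0,0,0,-0.4],[0,0,-1,0,-0.4],[0,0,-3,0,-0.4],[0.3,0,-2,0,-1],[0,0,0,0,-1],[0,0,0,0,-1],[0,0,1.5,0,-1],[0,0,1.1,0,-1],[0,0,0.3,0,-1],[0,0,0.1,0,-1],[0,0,0,0,-1]]]'
```

```text
time: 23.5
tool_pos: [0.5639, -0.1895, 0.1426]
orientation: [0.104, -3.139, -0.0]
contact_force: [-0.6, -0.0, -0.3]
finger_gap: -0.0001
finger_force: 0.0
```

```bash
python3 -m handwheel '[[[0,0,0.2,0,-1],[0,0,0.1,0,-1],[0,0,0,0,-1]]]'; python3 -m handwheel '[[[0,0,0.1,0,-1],[0,0,0.1,0,-1],[0,0,0,0,-1]]]'
```

```text
time: 23.8
tool_pos: [0.5655, -0.1896, 0.1414]
orientation: [-0.104, 3.136, -0.001]
contact_force: [0.6, -0.3, 6.5]
finger_gap: 0.0002
finger_force: 3.7
time: 24.1
tool_pos: [0.5665, -0.1894, 0.141]
orientation: [-0.104, 3.133, -0.002]
contact_force: [-1.2, 2.0, 18.0]
finger_gap: -0.0001
finger_force: 9.0
```

```bash
python3 -m handwheel '[[[0,0,-2,0,-1],[0,0,-4.5,0,-1],[0,0,-4.5,0,-1],[0.17,4.26,0,0,-0.25],[0.17,4.26,0,0,-0.25],[0.17,4.26,0,0,-0.25],[0.17,4.26,0,0,-0.25],[0.17,4.26,0,0,-0.25],[0.17,4.26,0,0,-0.25],[0.17,4.26,0,0,-0.25],[0.17,4.26,1,0,-0.25],[0.17,4.26,2,0,-0.25],[0.17,4.26,2,0,-0.25],[0,0,1,0,-0.25],[0,0,0,0,-0.25],[0,0,0,0,-0.25],[0,0,0,0,-0.25]]]'
python3 - <<'E'
from h import *; from cell import arm,eyes
np.set_printoptions(precision=4,suppress=True)
p=eyes.camera_params('wrist'); im=eyes.read_camera('wrist')
for b in blobs(im,'yellow',(200,150,500,300)):
    q=b[3]; X=plane(p,(q[0]+q[2]/2-.5,q[1]+q[3]/2-.5),.0998); print(b,'top',X,'shoulder',X-.036*np.array([-.341,-.023,.94]))
plan(arm.observe(),[.519,.2347,.099],3.8)
E
```

```text
time: 25.8
tool_pos: [0.5198, 0.2329, 0.1887]
orientation: [-0.1, 3.139, -0.0]
contact_force: [-0.1, -0.7, -0.1]
finger_gap: 0.0321
finger_force: 0.0
(618.5, 319.833737537052, 246.20722177310697, (306, 232, 29, 30)) top [0.5141 0.2339 0.0998] shoulder [0.5263 0.2347 0.066 ]
yaw 3.65 turn -0.003 shift cm [0.08 0.17 8.97] t 25.85
```

```bash
python3 -m handwheel '[[[0.08,0.15,1,0,-0.25],[0,0,2.5,0,-0.25],[0,0,3,0,-0.25],[0,0,1.6,0,-0.25],[0,0,0.8,0,-0.25],[0,0,0,0,-0.25],[0,0,0,0,-0.25],[0,0,0,0,-1],[0,0,0,0,-1],[0,0,0,0,-1],[0,0,0,0,-1]]]'; python3 -m handwheel '[[[0.35,0,-0.94,0,-1],[0.7,0,-1.88,0,-1],[1.03,0,-2.82,0,-1],[0,0,-4,0,-1],[0,0,-4,0,-1],[0,0,-1.5,0,-1],[0,0,0,0,-1],[0,0,0,0,-1]]]'
python3 - <<'E'
from h import *; from cell import arm
plan(arm.observe(),[.520,-.2305,.19],3.8)
E
```

```text
time: 26.95
tool_pos: [0.5186, 0.2357, 0.0999]
orientation: [-0.103, 3.138, 0.0]
contact_force: [-0.6, -1.0, 6.2]
finger_gap: 0.016
finger_force: 58.5
time: 27.75
tool_pos: [0.4967, 0.2345, 0.2501]
orientation: [-0.104, 3.14, 0.0]
contact_force: [-0.6, 0.2, -0.5]
finger_gap: 0.0161
finger_force: 58.5
yaw 3.81 turn 0.000 shift cm [  0.76 -46.55   6.01] t 27.75
```

```bash
python3 -m handwheel '[[[0.06,-4.23,0,0,-1],[0.06,-4.23,0,0,-1],[0.06,-4.23,0,0,-1],[0.06,-4.23,0,0,-1],[0.06,-4.23,0,0,-1],[0.06,-4.23,0,0,-1],[0.06,-4.23,0,0,-1],[0.06,-4.23,0,0,-1],[0.06,-4.23,0,0,-1],[0.06,-4.23,1,0,-1],[0.06,-4.23,2,0,-1],[0,0,2,0,-1],[0,0,1,0,-1],[0,0,0,0,-1],[0,0,0,0,-1],[0,0,0,0,-1]]]'
python3 - <<'E'
from h import *; from cell import arm,eyes
np.set_printoptions(precision=4,suppress=True)
ps=eyes.camera_params('scene'); s=arm.observe(); t=s['tool_pos']+[.0255,.002,-.081]; c=proj(ps,t)
sc=eyes.read_camera('scene'); d=np.abs(np.load('pics/scene0.npy').astype(int)-sc).sum(2)
print('pred tip',t,c); a=int(c[0])
for r in range(int(c[1])-12,int(c[1])+4,2):
    x=np.arange(a-12,a+12); w=np.clip(d[r,a-12:a+12]-25,0,None); print(r,(w*x).sum()/max(w.sum(),1),w.sum())
plan(arm.observe(),[.5206,-.2316,.155],3.8)
E
```

```text
time: 29.35
tool_pos: [0.5221, -0.2292, 0.1911]
orientation: [-0.107, 3.138, -0.0]
contact_force: [0.6, -0.2, 0.3]
finger_gap: 0.0164
finger_force: 58.7
pred tip [ 0.5476 -0.2272  0.1101] [169.8818 256.7073]
244 166.8148148148148 27
246 167.33333333333334 24
248 167.6206896551724 29
250 168.6086956521739 23
252 168.8695652173913 23
254 169.64285714285714 14
256 170.0 2
258 0.0 0
yaw 3.88 turn 0.001 shift cm [ 0.17 -0.2   3.62] t 29.4
```

```bash
python3 -m handwheel '[[[0.17,-0.16,0,0,-1],[0,0,1.2,0,-1],[0,0,1.2,0,-1],[0,0,0.6,0,-1],[0,0,0.4,0,-1],[0,0,0.2,0,-1],[0,0,0,0,-1],[0,0,0,0,-1]]]'
python3 - <<'E'
from h import *; from cell import arm,eyes
sc=eyes.read_camera('scene'); im=eyes.read_camera('wrist')
k=cv2.resize(sc[192:312,114:234],(480,480),interpolation=cv2.INTER_CUBIC); w=cv2.resize(im[200:480,160:480],(320,280)); o=np.zeros((480,800,3),np.uint8); o[:,:480]=k; o[:280,480:]=w
cv2.imwrite('pics/c9.png',o[:,:,::-1])
plan(arm.observe(),[.5447,-.229,.155],3.8)
E
```

```text
time: 30.2
tool_pos: [0.5202, -0.2318, 0.1544]
orientation: [-0.104, 3.139, -0.0]
contact_force: [2.3, 0.5, -0.3]
finger_gap: 0.0166
finger_force: 58.5
yaw 3.80 turn 0.000 shift cm [-2.47  0.12 -0.05] t 30.3
```

View pics/c9.png

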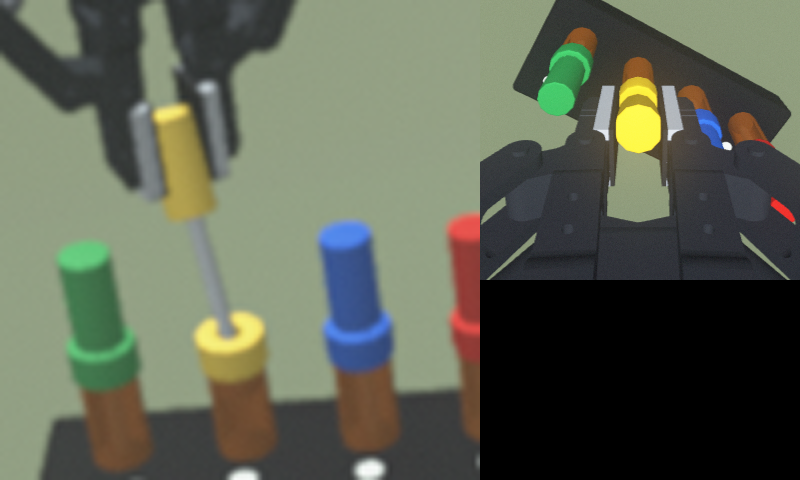

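Blue is flush like green, and the yellow tip is in its bore at crop (226,330). I straighten it with the same sequence.

```bash
python3 -m handwheel '[[[-0.5,0,-0.04,0,-1],[-0.5,0,-0.04,0,-1],[-0.5,0.03,-0.04,0,-1],[-0.5,0.03,-0.04,0,-1],[-0.5,0.03,0,0,-1],[-0.4,0.03,0,0,-1],[-0.25,0,0,0,-1],[0,0,0,0,-1],[0,0,0,0,-1]]]'; python3 -m handwheel '[[[0.15,0,0,0,-1],[0,0,0.3,0,-1],[0,0,0.3,0,-1],[0,0,0,0,-1],[0,0,0,0,-1]]]'
python3 - <<'E'
from h import *; from cell import arm,eyes
plan(arm.observe(),[.5447,-.229,.1495],3.8)
sc=eyes.read_camera('scene'); d=np.abs(np.load('pics/scene0.npy').astype(int)-sc).sum(2)
for r in range(255,272,2): 
    x=np.arange(160,180); w=np.clip(d[r,160:180]-25,0,None); print(r,(w*x).sum()/max(w.sum(),1),w.sum())
ps=eyes.camera_params('scene'); print([proj(ps,[.5447,-.229,z]) for z in (.08,.12)])
E
```

```text
time: 31.2
tool_pos: [0.5482, -0.2298, 0.1551]
orientation: [0.101, -3.133, 0.0]
contact_force: [-6.2, -0.9, 2.6]
finger_gap: 0.0163
finger_force: 62.1
time: 31.7
tool_pos: [0.5475, -0.2297, 0.149]
orientation: [0.102, -3.135, 0.001]
contact_force: [-5.4, -3.3, -0.6]
finger_gap: 0.0161
finger_force: 62.0
yaw 3.72 turn -0.001 shift cm [ 0.28  0.09 -0.05] t 31.7
255 166.0 348
257 168.95 40
259 168.9777777777778 45
261 169.46153846153845 39
263 169.60416666666666 48
265 170.37209302325581 43
267 170.53846153846155 39
269 170.6043165467626 139
271 170.92319277108433 664
[array([170.8033213 , 273.83768833]), array([166.88428217, 250.0727906 ])]
```

Rod slope is about 0.16 against 0.165 for vertical, so it is upright. I push it home.

```bash
python3 -m handwheel '[[[0.1,0.03,0.3,0,-1],[0,0,0.5,0,-1],[0,0,0.5,0,-1],[0,0,0.5,0,-1],[0,0,0.5,0,-1],[0,0,0.5,0,-1],[0,0,0.3,0,-1],[0,0,0.3,0,-1],[0,0,0,0,-1]]]';  python3 -m handwheel '[[[0,0,0.2,0,-1],[0,0,0,0,-1]]]'
```

```text
time: 32.65
tool_pos: [0.5484, -0.2288, 0.1153]
orientation: [0.104, -3.139, 0.0]
contact_force: [-3.3, -2.3, -0.5]
finger_gap: 0.0162
finger_force: 62.0
time: 32.85
tool_pos: [0.5486, -0.2288, 0.114]
orientation: [-0.104, 3.14, -0.001]
contact_force: [-4.0, -1.8, 4.6]
finger_gap: 0.016
finger_force: 62.6
```

```bash
python3 -m handwheel '[[[0,0,0.15,0,-1],[0,0,0.1,0,-1],[0,0,0,0,-1]]]';  python3 -m handwheel '[[[0,0,0.06,0,-1],[0,0,0,0,-1]]]'
```

```text
time: 33.15
tool_pos: [0.5488, -0.2289, 0.1137]
orientation: [-0.103, 3.138, -0.002]
contact_force: [-10.0, -0.4, 22.7]
finger_gap: 0.0163
finger_force: 64.4
time: 33.35
tool_pos: [0.5489, -0.2289, 0.1136]
orientation: [-0.103, 3.138, -0.002]
contact_force: [-10.1, 0.1, 27.1]
finger_gap: 0.0162
finger_force: 64.8
```

```bash
python3 -m handwheel '[[[0,0,-0.22,0,-1],[0,0,0,0,-1],[0,0,0,0,-0.4],[0,0,0,0,-0.4],[0,0,0,0,-0.4],[0,0,-1,0,-0.4],[0,0,-3,0,-0.4],[0.3,0,-2,0,-1],[0,0,0,0,-1],[0,0,0,0,-1],[0,0,1.5,0,-1],[0,0,1.1,0,-1],[0,0,0.3,0,-1],[0,0,0.1,0,-1],[0,0,0,0,-1]]]'; python3 -m handwheel '[[[0,0,0.15,0,-1],[0,0,0.1,0,-1],[0,0,0,0,-1]]]'
```

```text
time: 34.85
tool_pos: [0.5456, -0.2287, 0.1426]
orientation: [0.104, -3.139, -0.0]
contact_force: [-0.4, -0.1, 0.9]
finger_gap: -0.0003
finger_force: 0.0
time: 35.15
tool_pos: [0.5466, -0.2289, 0.1416]
orientation: [-0.104, 3.137, -0.001]
contact_force: [-0.7, 0.0, 5.6]
finger_gap: -0.0001
finger_force: 2.8
```

```bash
python3 -m handwheel '[[[0,0,0.1,0,-1],[0,0,0.1,0,-1],[0,0,0,0,-1]]]'; python3 -m handwheel '[[[0,0,-2,0,-1],[0,0,-4,0,-1],[0,0,-4,0,-1],[0,0,-3,0,-1],[3,0,0,0,-1],[3,0,0,0,-1],[3,0,0,0,-1],[0,0,0,0,-1],[0,0,0,0,-1],[0,0,0,0,-1]]]'
python3 - <<'E'
from h import *; from cell import arm,eyes
sc=eyes.read_camera('scene'); T=eyes.read_camera('top')
k=cv2.resize(sc[240:340,114:274],(640,400),interpolation=cv2.INTER_CUBIC); t=cv2.resize(T[200:320,140:480],(567,200)); o=np.zeros((600,640,3),np.uint8); o[:400]=k; o[400:,:567]=t
cv2.imwrite('pics/c10.png',o[:,:,::-1])
E
```

```text
time: 35.45
tool_pos: [0.5479, -0.2287, 0.1411]
orientation: [-0.104, 3.134, -0.002]
contact_force: [0.7, 2.1, 13.8]
finger_gap: 0.0002
finger_force: 7.1
time: 36.45
tool_pos: [0.4569, -0.2345, 0.2686]
orientation: [-0.105, 3.139, -0.0]
contact_force: [0.4, 0.5, 0.1]
finger_gap: 0.0002
finger_force: 0.0
```

View pics/c10.png

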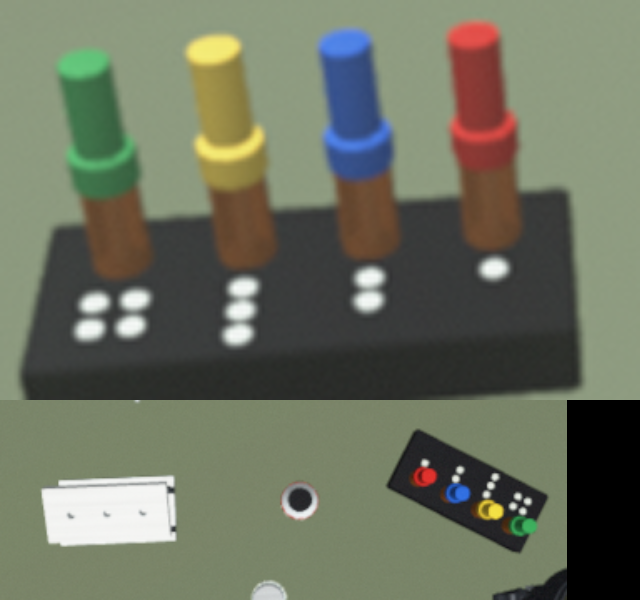

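All four caps sit flush, with caps matching necks at (474,95), (347,95), (222,100) and (90,120). The stand is empty, the can and jar are where they were, and the arm is clear.

```bash
python3 -c "from cell import arm; print(arm.sign_off())"
```

```text
the job is handed in; nothing more can be done
None
```

The red, blue and yellow applicators are home in their matching vials, in well order 1, 2, 3. The job is handed in at about 36.5 s, with the last pictures showing all caps flush and the green one, can and jar in place; no verdict was returned.

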